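Close up a valve bank and pin it with its tie rod

TASK

The three valve sections stand spaced out in the blue assembly cradle. The tie rod must not drag them together, so first push them up together as one row, face to face and tight against the cradle's end plate; then take the rod from its wooden rest and push it from the open side through the bores of all three sections and the end plate, fully home so that its knurled head sits against the outer section. Leave the row closed and upright, and do not disturb the other things on the bench.

Things in the scene. Friction and masses are not known exactly. Their poses are not given: they have to be found in the camera images.
- cradle: Fixed assembly cradle: aluminium base plate 96x202 mm, its top 8 mm above the bench, where the sections stand; two blue guide strips (10 mm above the plate, 53 mm apart, so 1.5 mm of play each side of a section); blue end plate 68 wide, 18 thick, 70 mm high over the bench. Axes: +y along the channel into the end plate (the way row and rod are pushed), x across, z up. Origin under the channel on the bench.
- end_bore (a point): Mouth of the end plate's 12 mm through bore, in its flat face towards the sections, 44 mm above the bench, on the channel's centre line, 78 mm ahead (+y) of the cradle's origin. Axes as the cradle's. The sections' bores lie on the same line. The base plate reaches 168 mm from here towards -y. Behind the end plate the rod's way is free.
- section_1 (a point): Valve section 1, nearest the end plate: loose bright aluminium block with brass side ports and a black cap with blue button; 50 mm across the row (x), 28 along it (y), 52 tall, 65 with its cap; 0.1 to 0.21 kg. The point is mid-way in its 12 mm through bore (along y), 36 mm above its foot, on its centre line. Axes as the cradle's within 0.06 rad. Closed up it lies 14 mm before end_bore.
- section_2 (a point): Valve section 2, the middle one, same as section 1: this point is mid-way in its bore, 36 mm above its foot. Closed up it lies 42 mm before end_bore (at y = -42 mm there).
- section_3 (a point): Valve section 3, the outermost, on the open side where the row is pushed; same as section 1: this point is mid-way in its bore, 36 mm above its foot; its flat outer face is 14 mm farther out (-y). Closed up the point lies 70 mm and the face 84 mm before end_bore. Pushed slowly, the row slides at 1 to 4 N; a steady 10 N means firm contact with the end plate.
- rod_rest: Fixed beech rest 62x168 mm that holds the rod level, axis 32 mm above the bench, origin on the bench under its middle, y axis along the rod. The head lies sunk between wide cheeks 43 mm high, where no finger fits; the tip's last 32 mm lie between cheeks 40 mm high. Between them, from y = -36 to +46 mm, the shaft is free to grip above a 6 mm base board. Lift the rod straight up.
- rod_mid (a point): Steel tie rod, loose, 0.09 kg: round shaft 10 mm thick, 120 mm long, with a bullet nose 14 mm long at the tip; at the other end a dark knurled head 18 mm thick, 32 mm long. This point is on the axis, 40 mm ahead of the head's front face, near the centre of mass. +y runs along the rod from head to tip; z is up in the rest. When home it lies 44 mm before end_bore (y = -44 mm there).
- rod_head (a point): Middle of the rod's knurled head, on the axis, 56 mm behind rod_mid; the head reaches 16 mm to either side along the rod. Axes as rod_mid. Let go half-way in the bores, the rod hangs there with its head a few mm low.
- rod_tip (a point): Very tip of the rod, on its axis, 80 mm ahead of rod_mid; it stands 36 mm past end_bore when the rod is home. Axes as rod_mid.
- y_fitting: Bystander, to be left alone: nickel-plated cast twin elbow, 106x145x39 mm. Origin at the centre of its underside.
- white_tub: Bystander, to be left alone: white moulded tub with snap lid, 63 mm across, 55 mm tall. Origin at the centre of its underside.
- bit_tube: Bystander, to be left alone: clear tube of driver bits with black caps, 33x78x33 mm, lying. Origin at the centre of its underside.
- case_small_1: Bystander, to be left alone: small clear parts case, 59x76x18 mm. Origin at the centre of its underside.
- knob_1: Bystander, to be left alone: black skirted instrument knob, 34x42x16 mm. Origin at the centre of its underside.
Things that resemble listed ones, but are neither listed nor needed, are in the scene too. Of the things that look like the part that bears rod_mid, the larger one is meant. What is shaped like the part that bears section_3 but red is not meant.

How it is judged (in metres and radians):
On the way:
1. the three sections are closed up against the end plate (less than 3 mm of gaps in all) while the rod is still outside the row (y of section_1 in the frame of end_bore above -0.017 m and y of section_2 in the frame of end_bore above -0.045 m and y of section_3 in the frame of end_bore above -0.073 m and (y of rod_tip in the frame of end_bore below -0.084 m or y of rod_tip in the frame of end_bore above 0.045 m or x of rod_tip in the frame of end_bore below -0.03 m or x of rod_tip in the frame of end_bore above 0.03 m or z of rod_tip in the frame of end_bore above 0.03 m)), for 0.2 s.
At the end, for the whole second after the job is handed in: Rod through all three sections and the end plate, head within 3 mm of home, rod_mid and rod_tip within 3 mm of the bore axis and the rod within 0.04 rad of it; each section within 3 mm of its closed-up place, 3.5 mm of the channel's middle, and upright within 0.05 rad (y of section_1 in the frame of end_bore above -0.017 m and y of section_2 in the frame of end_bore above -0.045 m and y of section_3 in the frame of end_bore above -0.073 m and y of rod_mid in the frame of end_bore above -0.047 m and x of rod_mid in the frame of end_bore between -0.003 and 0.003 m and z of rod_mid in the frame of end_bore between -0.003 and 0.003 m and x of rod_tip in the frame of end_bore between -0.003 and 0.003 m and z of rod_tip in the frame of end_bore between -0.003 and 0.003 m and angle between the y axis of rod_mid and the y axis of end_bore, either way round below 0.04 rad and angle between each of section_1, section_2, section_3's own z axis and vertical below 0.05 rad and x of section_1 in the frame of end_bore between -0.0035 and 0.0035 m and x of section_2 in the frame of end_bore between -0.0035 and 0.0035 m and x of section_3 in the frame of end_bore between -0.0035 and 0.0035 m); the robot touches nothing.
It fails at once if a bystander is moved by more than 30 mm (distance of any of y_fitting, white_tub, bit_tube, case_small_1, knob_1 from where it was at the start of the episode above 0.03 m).
It also fails if it takes over 64 s, if anything falls off the work surface, if the arm or the gripper's body presses on something with over 40 N, if the wrist force passes 120 N, or if a joint passes its speed limit or range.

ROBOT

A 6-joint arm with a two-finger parallel gripper is mounted at the origin on a cart in front of the work surface, level with it; the furniture and walls round the work are solid. World frame = base frame: x ahead of the robot, y to its left, z up, the work surface at z = 0. Lengths are in mm, angles in rad, forces in N, time in s.
With the tool pointing down it reaches from about 275 to 850 mm from the base axis. Payload 5.2 kg.
Tool frame: the origin (TCP) lies at the very end of the fingers, on their centre line; the grasp point (between the pads) lies 19 mm behind it; z points along the fingers, y is the line along which they close (so a half turn about z gives the same grasp; the last joint's range is limited). The gripper opens to 85 mm and grips with 20 to 120 N. Pads are 22 mm wide; open, the fingers measure 114 mm over their backs; the gripper's body (76 mm by 85 mm) begins 54 mm behind the grasp point. The pads swing forward as they close: fully open they stand 13 mm farther back than shut.
Start: joints at [-1.349, 0.259, 1.535, -0, 1.348, -0.203], TCP at [226.697, -501.112, 231.31] pointing down, gripper open.
Joint ranges: [-3.14, 3.14], [-0.91, 2.08], [0.19, 2.58], [-1.22, 4.36], [0.22, 2.71], [-3.12, 3.12]. Speed limits (rad/s): [2.57, 2.57, 3.14, 3.14, 3.14, 3.14].

INTERFACE

Orientations are given as a rotation vector (axis times angle).
In Python, from cell import env gives the robot as it stands.
- The arm moves only by the tool send_rows, never from a script. Its argument "plan" is one flat list of numbers, 7 for each row, row after row: the shift along the world's x, y, z in mm, then the turn, a rotation vector about the world's x, y, z in units of 5 degrees (1.0 is 5 degrees), then the gripper's target within -1 to 1 (shut at 1, half-way at 0, fully open at -1). In form: [x, y, z, rx, ry, rz, grip, x, y, z, rx, ry, rz, grip, ...]. A call has 1 to 12 rows; each row shifts and turns the commanded pose from where the row before left it; what a row does not reach is not made up. A row lasts 1/12 s, in which the tool goes at most 41.7 mm and 7.16 degrees, less where a joint would pass 70% of its speed; a pose out of reach is approached as far as the arm can. A call with a gripper value outside its range is refused whole. The fingers move at their own pace and stop on an object; "newtons" is the grip in N (left out, the last holds). Time passes only in rows, so rows that do not move let the fingers close. It gives the time, the measured TCP pose, the force, the opening and the grip force at its end, in the units of the state.
- env.read_state(): the state, without advancing time (a new reading comes with each control period).
- env.read_camera(name): name is "side" or "top"; returns a dict with "image" (400x640x3 uint8, blue, green, red), "vfov" (degrees; the focal length in pixels is half the picture's height over the tangent of half this angle, whatever the lens; pixels are square), "cx", "cy" (the principal point, pixels), "xyz" and "rotation" of the camera in the world. Camera axes: x right, y down, z forward; pixel columns grow to the right and rows downward; lengths in mm; the calibration is good to about 2 mm. A picture is of the moment at which its call begins. There is no depth.
- env.sign_off(): hands the job in; it is judged then, once.
The state is a dict: "time_s": time; "joint_positions": joint angles; "dq": joint speeds; "tau": joint torques, N m; "tool_pos": TCP position; "orientation": TCP orientation; "wrist_force": force on the tool from outside, world axes, zero at the start; "ft_torque": the same for the moment, N m; "opening": finger opening in mm; "gripper_force": force on a finger pad.
Only numpy, scipy, OpenCV 4.12 (cv2) and the standard library are available. Lean on these libraries where they do the work, as an engineer would, in place of code of your own. Each camera call takes 0.05 s, during which the arm holds its last target. There are 200 camera calls.

## Working session

There is one attempt and no reset: what is moved stays moved. The work goes in short steps, Python scripts to look and compute and a tool call to move; the robot and the scene stay as the last step left them, time stands still between calls to the robot, and variables do not carry over. Pictures are saved under pics/ and viewed, at most 10 in all, crops included, and the job is handed in when it is done.

Besides the shell and the picture viewer there is one more tool, called by a JSON object that holds its "method" and its "body", one argument or row to a line. send_rows: Moves the arm, as the interface text tells. Its arguments: {"type":"object","properties":{"plan":{"type":"array","items":{"type":"number"}},"newtons":{"type":"number"}},"required":["plan"]}

```bash
mkdir -p pics; ls
cat > h.py <<'E'
from cell import env
import numpy as np, cv2, pickle
def cam(n):
    c=env.read_camera(n); h=c["image"].shape[0]
    c["f"]=h/2/np.tan(np.radians(c["vfov"])/2); return c
def ray(c,u,v):
    d=np.array([(u-c["cx"])/c["f"],(v-c["cy"])/c["f"],1.0]); return np.array(c["xyz"]),np.array(c["rotation"])@d
def onz(c,u,v,z):
    o,d=ray(c,u,v); return o+d*(z-o[2])/d[2]
def proj(c,p):
    q=np.array(c["rotation"]).T@(np.array(p)-np.array(c["xyz"])); return c["f"]*q[0]/q[2]+c["cx"],c["f"]*q[1]/q[2]+c["cy"]
E
python3 - <<'E'
from h import *
for n in("top","side"):
    c=cam(n); pickle.dump(c,open(n+".pkl","wb")); print(n,c["f"],c["cx"],c["cy"],c["xyz"],c["rotation"]); cv2.imwrite(f"pics/{n}0.png",c["image"])
print(env.read_state())
E
```

```text
pics
top 439.8657482066725 321.7539776821068 197.0503164962806 [ 284.51987741  143.89389863 1203.35201505] [-2.11426555  2.14230382 -0.21488741]
side 424.01266623834897 319.20680602397033 204.70815905162306 [  8.87654492 991.84978253 813.76735731] [-0.67985412  2.52450367 -1.26722397]
{'time_s': 0.1, 'joint_positions': array([-1.34881360e+00,  2.59262023e-01,  1.53594614e+00,  1.69940963e-05,
        1.34804135e+00, -2.02810483e-01]), 'dq': array([ 0.00018331, -0.00244511, -0.00228043, -0.00026663,  0.00018821,
       -0.00130155]), 'tau': array([ 2.37865839e-03, -4.46971428e+01, -2.91246647e+01,  3.87180319e-05,
        6.33608797e-03,  2.13417968e-05]), 'tool_pos': array([ 226.58814646, -500.63761478,  230.57324432]), 'orientation': array([-3.06937793e+00, -6.61902883e-01, -1.07978480e-06]), 'wrist_force': array([0.43096189, 0.6298129 , 0.67583533]), 'ft_torque': array([ 0.05775301,  0.00139698, -0.02316265]), 'gripper_force': 0.0, 'opening': 85.60308351900056}
```

View pics/top0.png

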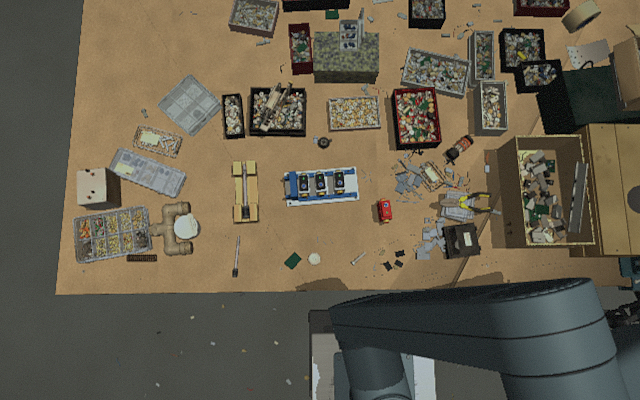

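View pics/side0.png

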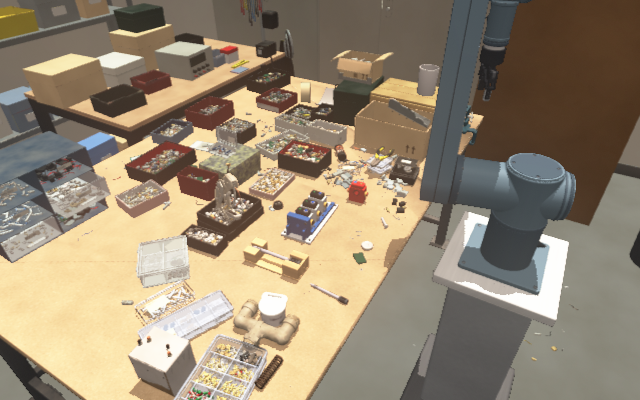

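The top view shows the cradle around (320,186) with its blue end plate at left (292,187). The rest with the rod is around (245,192), with a decoy rod at (237,256) and a red decoy section at (386,210). I'll zoom in on both.

```bash
sed -i 's/^def cam/from scipy.spatial.transform import Rotation as R\ndef cam/; s/; return c$/; c["rotation"]=R.from_rotvec(c["rotation"]).as_matrix(); return c/' h.py
python3 - <<'E'
from h import *
t=cam("top"); s=cam("side")
for n,c in(("top",t),("side",s)): pickle.dump(c,open(n+".pkl","wb"))
a=cv2.resize(t["image"][150:235,220:370],None,fx=5.3,fy=5.3,interpolation=cv2.INTER_CUBIC)[:,:800]
cv2.imwrite("pics/ta.png",a)
b=cv2.resize(s["image"][180:285,235:345],None,fx=5.6,fy=5.6,interpolation=cv2.INTER_CUBIC)
cv2.imwrite("pics/sa.png",b)
print(a.shape,b.shape)
for uv in((320,186),(292,187),(245,192)): print(onz(t,*uv,40).round(), )
E
```

```text
(450, 795, 3) (588, 616, 3)
[537. 132.  40.]
[535. 207.  40.]
[523. 334.  40.]
```

View pics/ta.png

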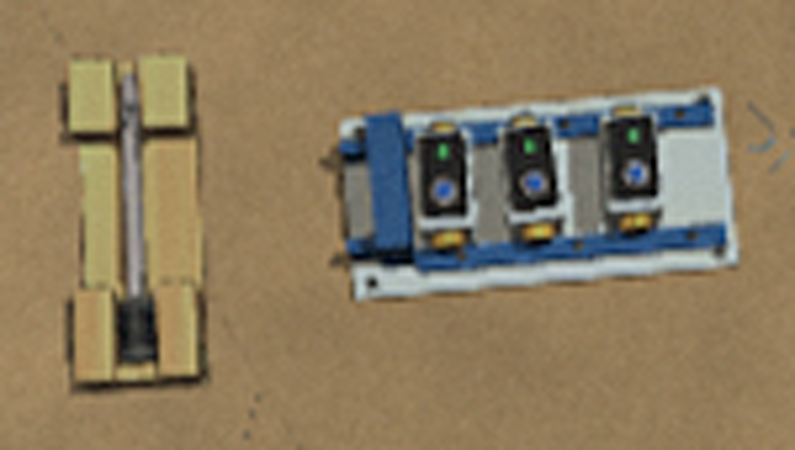

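View pics/sa.png

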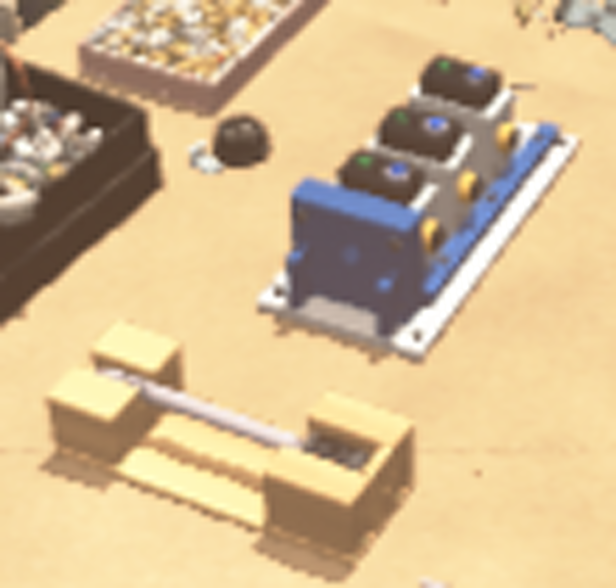

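The top crop shows the cradle plate with corners near crop (340,122), (718,90), (738,265) and (355,300), and the end plate top at (387,188). The rod runs from head (137,330) to tip (128,75). The side crop agrees. Next I'll measure these.

Run:
```python
from h import *
t=pickle.load(open("top.pkl","rb")); s=pickle.load(open("side.pkl","rb"))
g=cv2.cvtColor(t["image"],cv2.COLOR_BGR2GRAY)
def sub(g,cr,o,k):
    p=np.float32([[o[0]+x/k-.4,o[1]+y/k-.4] for x,y in cr]).reshape(-1,1,2)
    return p.reshape(-1,2),cv2.cornerSubPix(g,p.copy(),(2,2),(-1,-1),(3,30,.01)).reshape(-1,2)
h,p=sub(g,[(340,122),(718,90),(738,265),(355,300)],(220,150),5.3); print("base px",h,p)
w=np.array([onz(t,*q,8) for q in h]); print("base",w.round(1)); 
w=np.array([onz(t,*q,8) for q in p]); print("base sub",w.round(1), [np.linalg.norm(w[i]-w[i-1]).round(1) for i in range(4)])
hsv=cv2.cvtColor(t["image"],cv2.COLOR_BGR2HSV)
m=cv2.inRange(hsv,(100,110,60),(125,255,255)); 
e=m.copy(); e[:,:287]=0; e[:,299:]=0; e[:165]=0; e[210:]=0
e=cv2.morphologyEx(e,cv2.MORPH_OPEN,np.ones((5,5)))
ys,xs=np.nonzero(e); r=cv2.minAreaRect(np.stack([xs,ys],1).astype(np.float32)); print("plate top px",r,"->",onz(t,*r[0],70).round(1))
# strips: top-most and bottom edges, points per column
for lo,hi,nm in((165,185,"far"),(187,205,"near")):
    P=[]
    for u in range(303,356,2):
        v=np.nonzero(m[lo:hi,u])[0]
        if len(v): P.append(onz(t,u,lo+v.mean(),18)[:2])
    P=np.array(P); k=np.polyfit(P[:,1],P[:,0],1); res=P[:,0]-np.polyval(k,P[:,1]); P=P[abs(res)<2.5];k=np.polyfit(P[:,1],P[:,0],1); print(nm,k,len(P),"x at y=150",np.polyval(k,150))
# rod shaft: low saturation between cheeks
P=[]
for v in range(178,205):
    row=hsv[v,238:252].astype(float); wt=np.clip(90-row[:,1],0,None); 
    if wt.sum()>0: P.append(onz(t,(wt*np.arange(238,252)).sum()/wt.sum(),v,34)[:2])
P=np.array(P); k=np.polyfit(P[:,0],P[:,1],1); print("rod y=",k, "y at 520",np.polyval(k,520), "res",np.std(P[:,1]-np.polyval(k,P[:,0])))
for n,c,z in(("tip",(128,73),32),("headfront",(137,297),38),("headend",(137,362),38),("restfar",(127,57),41),("restnear",(137,385),41)): print(n,onz(t,220+c[0]/5.3-.4,150+c[1]/5.3-.4,z).round(1))
# side: plate top corners (z=70), rod ends
for n,c,z in (("pt",(300,180),70),("pt",(425,215),70),("pt",(418,232),70),("pt",(293,195),70),("tip",(100,372),34),("hf",(305,440),36),("cap3",(460,83),73),("cap1",(385,180),73)): print("S",n,onz(s,235+c[0]/5.6-.4,180+c[1]/5.6-.4,z).round(1))
for n,c in(("cap1",(443,175)),("cap2",(530,168)),("cap3",(630,155))): print(n,onz(t,220+c[0]/5.3-.4,150+c[1]/5.3-.4,73).round(1))
```

```text
base px [[283.75095 172.61887]
 [355.0717  166.58113]
 [358.84528 199.6    ]
 [286.58115 206.20378]] [[283.75095 172.61887]
 [355.0717  166.58113]
 [358.84528 199.6    ]
 [287.54416 205.64487]]
base [[583.1 232.    8. ]
 [598.3  32.    8. ]
 [504.   24.3   8. ]
 [487.9 224.    8. ]]
base sub [[583.1 232.    8. ]
 [598.3  32.    8. ]
 [504.   24.3   8. ]
 [489.4 221.3   8. ]] [np.float64(94.3), np.float64(200.5), np.float64(94.6), np.float64(197.6)]
plate top px ((292.9066467285156, 184.00584411621094), (24.327533721923828, 7.298259735107422), 86.42366790771484) -> [536.5 203.2  70. ]
far [  6.50672721 290.85048184] 1 x at y=150 1266.8595638552958
near [-8.16894746e-02  5.20875843e+02] 25 x at y=150 508.62242199645493
rod y= [6.04568568e-02 3.03595261e+02] y at 520 335.03282702929266 res 0.232474669847285
tip [604.5 340.   32. ]
headfront [485.7 332.2  38. ]
headend [452.5 331.6  38. ]
restfar [610.6 339.1  41. ]
restnear [440.4 330.9  41. ]
S pt [573.2 202.9  70. ]
S pt [502.7 195.4  70. ]
S pt [498.6 208.9  70. ]
S pt [569.3 215.1  70. ]
S tip [599.9 341.2  34. ]
S hf [486.2 332.5  36. ]
S cap3 [543.6  91.1  73. ]
S cap1 [533.3 184.3  73. ]
cap1 [539.2 176.   73. ]
cap2 [542.3 132.8  73. ]
cap3 [548.3  82.9  73. ]<stdin>:21: RankWarning: Polyfit may be poorly conditioned
```

{"method": "send_rows", "body": {
  "plan": [22,35,0,0,0,1.17,1,22,35,0,0,0,1.17,1,22,35,0,0,0,1.17,1,22,35,0,0,0,1.17,1,22,35,0,0,0,1.17,1,22,35,0,0,0,1.17,1,22,35,0,0,0,1.17,1,22,35,0,0,0,1.17,1,22,35,0,0,0,1.17,1,22,35,0,0,0,1.17,1,22,35,0,0,0,1.17,1,22,35,0,0,0,1.17,1],
  "newtons": 40
}}

```text
time_s: 1.2
tool_pos: [491.3, -79.1, 231.4]
orientation: [2.126, 2.313, -0.0]
wrist_force: [0.7, -0.0, -0.0]
opening: -0.2
gripper_force: 0.0
```

{"method": "send_rows", "body": {
  "plan": [15,25,0,0,0,0,1,15,25,0,0,0,0,1,15,25,-20,0,0,0,1,15,25,-30,0,0,0,1,0,0,-30,0,0,0,1,0,0,-30,0,0,0,1,0,0,-30,0,0,0,1,0,0,-30,0,0,0,1,0,0,-20,0,0,0,1,0,0,-10,0,0,0,1,0,0,0,0,0,0,1]
}}

```text
time_s: 2.12
tool_pos: [548.8, 19.1, 29.0]
orientation: [-2.129, -2.304, 0.004]
wrist_force: [-0.2, -0.3, 0.4]
opening: -0.1
gripper_force: 0.0
```

Run:
```python
from h import *
t=cam("top"); st=env.read_state(); print(st["tool_pos"],st["wrist_force"])
cv2.imwrite("pics/t1.png",cv2.resize(t["image"][140:240,260:400],None,fx=5,fy=5,interpolation=cv2.INTER_CUBIC))
```

```text
[550.03682093  18.85839386  30.70962733] [-0.11066211  0.34588007  0.78683817]
```

View pics/t1.png

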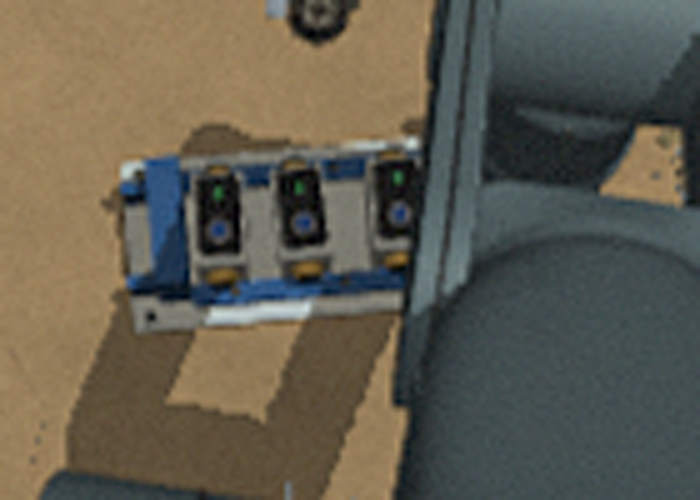

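The arm hides the gripper from above, and sections 1 and 2 at (220,220) and (303,215) still stand spaced out. I'll push slowly along +y and watch the force.

{"method": "send_rows", "body": {
  "plan": [-0.5,6,0,0,0,0,1,-0.5,6,0,0,0,0,1,-0.4,5,0,0,0,0,1,-0.3,4,0,0,0,0,1,-0.2,3,0,0,0,0,1,-0.2,3,0,0,0,0,1,-0.2,3,0,0,0,0,1,-0.2,3,0,0,0,0,1,-0.2,3,0,0,0,0,1,-0.2,3,0,0,0,0,1,-0.2,3,0,0,0,0,1,-0.2,3,0,0,0,0,1]
}}

```text
time_s: 3.17
tool_pos: [547.4, 63.9, 31.4]
orientation: [2.132, 2.307, -0.0]
wrist_force: [-0.6, -1.0, 0.1]
opening: 0.0
gripper_force: 0.5
```

{"method": "send_rows", "body": {
  "plan": [-0.2,2.5,0,0,0,0,1,-0.2,2.5,0,0,0,0,1,-0.2,2.5,0,0,0,0,1,-0.2,2.5,0,0,0,0,1,-0.2,2.5,0,0,0,0,1,-0.2,2.5,0,0,0,0,1,-0.2,2.5,0,0,0,0,1,-0.2,2.5,0,0,0,0,1]
}}

```text
time_s: 3.83
tool_pos: [545.7, 83.9, 31.4]
orientation: [2.132, 2.308, -0.0]
wrist_force: [-1.0, -1.6, 0.6]
opening: -0.3
gripper_force: 0.8
```

{"method": "send_rows", "body": {
  "plan": [-0.1,2,0,0,0,0,1,-0.1,2,0,0,0,0,1,-0.1,2,0,0,0,0,1,-0.1,2,0,0,0,0,1,-0.1,1.5,0,0,0,0,1,-0.1,1.5,0,0,0,0,1]
}}

```text
time_s: 4.33
tool_pos: [545.1, 94.9, 31.4]
orientation: [-2.132, -2.308, 0.0]
wrist_force: [-0.7, -2.7, -0.3]
opening: 0.1
gripper_force: 0.9
```

{"method": "send_rows", "body": {
  "plan": [-0.1,1,0,0,0,0,1,-0.1,1,0,0,0,0,1,-0.1,1,0,0,0,0,1,-0.1,1,0,0,0,0,1]
}}

```text
time_s: 4.67
tool_pos: [544.7, 98.8, 31.4]
orientation: [2.132, 2.308, -0.0]
wrist_force: [0.9, -2.5, -0.2]
opening: -0.1
gripper_force: 1.1
```

{"method": "send_rows", "body": {
  "plan": [-0.1,0.8,0,0,0,0,1,-0.1,0.8,0,0,0,0,1,-0.1,0.8,0,0,0,0,1]
}}

```text
time_s: 4.92
tool_pos: [545.3, 99.5, 31.5]
orientation: [2.129, 2.306, -0.002]
wrist_force: [1.5, -12.4, -2.6]
opening: 0.0
gripper_force: 6.3
```

{"method": "send_rows", "body": {
  "plan": [0,0.6,0,0,0,0,1,0,0.6,0,0,0,0,1]
}}

```text
time_s: 5.08
tool_pos: [545.4, 99.5, 31.5]
orientation: [2.128, 2.306, -0.004]
wrist_force: [2.1, -16.5, -1.7]
opening: -0.2
gripper_force: 8.3
```

{"method": "send_rows", "body": {
  "plan": [0,0,0,0,0,0,1,0,0,0,0,0,0,1,0.5,-6,0,0,0,0,1,1,-15,0,0,0,0,1,0.5,-8,15,0,0,0,1,0,0,35,0,0,0,1,0,0,35,0,0,-0.7,1,0,0,35,0,0,-1.4,1,0,0,30,0,0,-1.4,0,-3,20,0,0,0,-1.4,0,-4,26,0,0,0,-1.4,0,-4,26,0,0,0,-1.4,0]
}}

```text
time_s: 6.08
tool_pos: [535.5, 146.3, 182.4]
orientation: [-2.779, -1.465, -0.003]
wrist_force: [1.1, 0.9, 0.3]
opening: 42.9
gripper_force: 0.0
```

{"method": "send_rows", "body": {
  "plan": [-4,26,0,0,0,-1.4,0,-4,26,0,0,0,-1.4,0,-4,26,0,0,0,-1.4,0,-4,26,0,0,0,-1.4,0,-4,26,0,0,0,-1.4,0,-4,26,0,0,0,-1.4,0,-4,26,0,0,0,-1.4,0,0,20,0,0,0,-0.7,0,0,10,0,0,0,0,0,0,0,0,0,0,0,0]
}}

```text
time_s: 6.92
tool_pos: [506.7, 359.6, 181.1]
orientation: [-3.139, -0.105, 0.001]
wrist_force: [0.5, 0.4, 0.1]
opening: 42.8
gripper_force: 0.0
```

{"method": "send_rows", "body": {
  "plan": [0.8,-13,-20,0,0,-0.07,0,0,-12.3,-30,0,0,0,0,0,0,-35,0,0,0,0,0,0,-35,0,0,0,0,0,0,-20,0,0,0,0,0,0,-8,0,0,0,0,0,0,0,0,0,0,0]
}}

```text
time_s: 7.5
tool_pos: [506.9, 330.3, 31.3]
orientation: [3.138, 0.088, -0.007]
wrist_force: [0.7, 0.1, 0.2]
opening: 43.1
gripper_force: 0.0
```

Run:
```python
from h import *
t=cam("top"); s=cam("side"); st=env.read_state(); print(st["tool_pos"],st["wrist_force"])
a=cv2.resize(t["image"][145:240,210:370],None,fx=4.5,fy=4.5,interpolation=cv2.INTER_CUBIC)[:280]
b=cv2.resize(s["image"][180:290,230:350],None,fx=2.8,fy=2.8,interpolation=cv2.INTER_CUBIC)
a=cv2.resize(t["image"][145:240,210:370],(470,279),interpolation=cv2.INTER_CUBIC); b=cv2.resize(s["image"][190:290,235:345],(600,545)[:2],interpolation=cv2.INTER_CUBIC)
b=cv2.resize(b,(330,300)); a=cv2.copyMakeBorder(a,0,21,0,0,0); cv2.imwrite("pics/g1.png",np.hstack([a,b]))
```

```text
[509.1939571  331.828312    34.50211199] [-0.17714948  0.93784241  0.06330952]
```

View pics/g1.png

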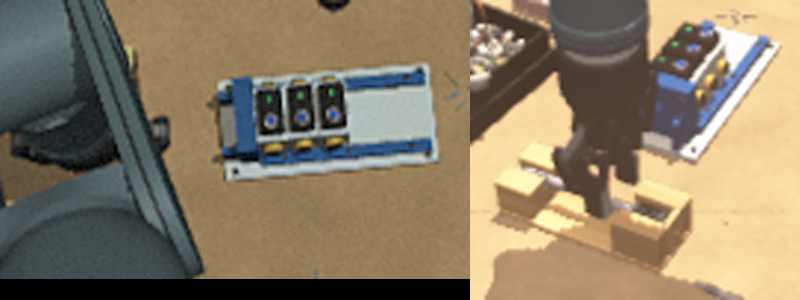

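The row is closed (caps at about (268,108), (300,107) and (331,105)). In the side view the fingers straddle the shaft beside the head cheek. I'll go down and grip.

{"method": "send_rows", "body": {
  "plan": [-1,2,-8,0,0,0,0,0,0,-7,0,0,0,0,0,0,-4,0,0,0,0,0,0,0,0,0,0,0,0,0,0,0,0,0,1,0,0,0,0,0,0,1,0,0,0,0,0,0,1,0,0,0,0,0,0,1,0,0,0,0,0,0,1,0,0,0,0,0,0,1],
  "newtons": 40
}}

```text
time_s: 8.43
tool_pos: [507.5, 334.2, 14.8]
orientation: [-3.14, -0.087, -0.001]
wrist_force: [-0.3, -0.1, 2.0]
opening: 8.6
gripper_force: 39.1
```

{"method": "send_rows", "body": {
  "plan": [0,0,4,0,0,0,1,0,0,8,0,0,0,1,0,0,15,0,0,0,1,0,0,25,0,0,0,1,0,0,35,0,0,0,1,0,0,35,0,0,0,1,0,0,13,0,0,0.5,1,3,-22,0,0,0,1,1,3,-22,0,0,0,1.3,1,3,-22,0,0,0,1.3,1,3,-22,0,0,0,1.3,1,3,-22,0,0,0,1.3,1],
  "newtons": 60
}}

```text
time_s: 9.43
tool_pos: [522.1, 223.1, 150.1]
orientation: [2.979, 0.998, 0.001]
wrist_force: [0.7, -0.1, -0.7]
opening: 8.1
gripper_force: 58.5
```

{"method": "send_rows", "body": {
  "plan": [3,-23,0,0,0,1.3,1,3,-23,0,0,0,1.3,1,3,-23,0,0,0,1.3,1,3,-23,0,0,0,1.3,1,3,-23,0,0,0,1.3,1,3,-23,0,0,0,1.3,1,3,-23,0,0,0,1.3,1,3,-23,0,0,0,1.26,1,3,-23,0,0,0,1.2,1,3,-15,0,0,0,0,1,1,-9,0,0,0,0,1,0,0,0,0,0,0,1]
}}

```text
time_s: 10.43
tool_pos: [553.5, -8.7, 149.8]
orientation: [2.135, 2.303, -0.0]
wrist_force: [-0.3, 0.7, -1.4]
opening: 7.8
gripper_force: 58.5
```

{"method": "send_rows", "body": {
  "plan": [0,0,-15,0,0,0.03,1,0,0,-30,0,0,0,1,0,0,-30,0,0,0,1,0,0,-25,0,0,0,1,0,0,-15,0,0,0,1,0,0,-8,0,0,0,1,0,0,0,0,0,0,1,0,0,0,0,0,0,1,0,0,0,0,0,0,1]
}}

```text
time_s: 11.18
tool_pos: [554.3, -6.7, 27.8]
orientation: [2.128, 2.308, 0.002]
wrist_force: [-0.3, 0.8, 0.2]
opening: 8.0
gripper_force: 58.6
```

Run:
```python
from h import *
t=cam("top"); s=cam("side"); st=env.read_state(); print(st["tool_pos"],st["orientation"])
pickle.dump((t,s),open("p2.pkl","wb"))
for n,p in(("tip",(545.7,91,44)),("bore3",(544.3,111,44)),("hf",(555,-30,44))): print(n,proj(t,p),proj(s,p))
a=cv2.resize(t["image"][155:215,300:380],(400,300),interpolation=cv2.INTER_CUBIC); b=cv2.resize(s["image"][175:250,275:375],(400,300),interpolation=cv2.INTER_CUBIC)
cv2.imwrite("pics/i1.png",np.hstack([a,b]))
```

```text
[554.36947778  -6.92987812  27.91469941] [2.12795804 2.30786658 0.00233453]
tip (np.float64(334.97741863240924), np.float64(182.2799753063003)) (np.float64(316.22143306189054), np.float64(201.9311746652982))
bore3 (np.float64(327.58593386501735), np.float64(182.87015752754132)) (np.float64(313.27033192326843), np.float64(205.44496641601572))
hf (np.float64(379.5402861317955), np.float64(178.42235716130153)) (np.float64(332.54557593111554), np.float64(182.15940482051317))
```

View pics/i1.png

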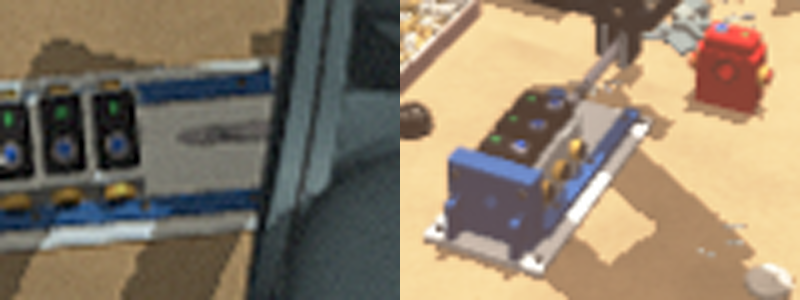

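The rod tip shows at top crop (178,135), i.e. px (335.6,182), as predicted. Before entering I'll check the channel's centre line from both strips in the same view.

Run:
```python
from h import *
t,s=pickle.load(open("p2.pkl","rb")); t0=pickle.load(open("top.pkl","rb"))
hsv=cv2.cvtColor(t["image"],cv2.COLOR_BGR2HSV).astype(int)
for u in range(332,351,3):
    w=np.where((hsv[:,u,0]>98)&(hsv[:,u,0]<128)&(hsv[:,u,1]>95))[0]
    f=w[(w>165)&(w<180)]; n=w[(w>188)&(w<203)]
    if len(f) and len(n):
        F=onz(t,u,f.mean(),18);N=onz(t,u,n.mean(),18); F2=[onz(t,u,x,18)[0].round(1) for x in (f.min()-.5,f.max()+.5,n.min()-.5,n.max()+.5)]
        c=(F+N)/2; print(u,F2,c[:2].round(1),"pred x",(541.2-.078*(c[1]-150)).round(1))
# rod shaft axis in top image: dark vs plate
g=cv2.cvtColor(t["image"],cv2.COLOR_BGR2GRAY).astype(float)
for u in range(336,352,2):
    col=g[172:193,u]; w=np.clip(np.median(col)-6-col,0,None); w[:4]=0;w[-3:]=0
    if w.sum()>0: p=onz(t,u,172+(w*np.arange(21)).sum()/w.sum(),44); print("rod",u,p[:2].round(1),(541.2-.078*(p[1]-150)).round(1))
```

```text
332 [np.float64(582.3), np.float64(573.7), np.float64(517.3), np.float64(508.9)] [545.5  98.2] pred x 545.2
335 [np.float64(585.1), np.float64(573.6), np.float64(520.0), np.float64(508.8)] [546.9  89.8] pred x 545.9
338 [np.float64(585.0), np.float64(573.6), np.float64(519.9), np.float64(508.7)] [546.8  81.6] pred x 546.5
341 [np.float64(584.9), np.float64(576.3), np.float64(519.8), np.float64(511.4)] [548.1  73.2] pred x 547.2
344 [np.float64(584.8), np.float64(576.2), np.float64(519.7), np.float64(511.3)] [548.  65.] pred x 547.8
347 [np.float64(587.5), np.float64(576.1), np.float64(522.4), np.float64(511.2)] [549.1  56.6] pred x 548.5
350 [np.float64(587.5), np.float64(576.0), np.float64(522.3), np.float64(511.1)] [549.   48.3] pred x 549.1
rod 336 [546.5  88.2] 546.0
rod 338 [546.4  82.8] 546.4
rod 340 [546.2  77.4] 546.9
rod 342 [547.5  72. ] 547.3
rod 344 [547.9  66.6] 547.7
rod 346 [547.9  61.1] 548.1
rod 348 [547.9  55.7] 548.6
rod 350 [549.3  50.3] 549.0
```

Rod and channel agree to about 0.5 mm. I'll lower 1 mm and go in.

{"method": "send_rows", "body": {
  "plan": [0,0,-1,0,0,0,1,-0.2,3,0,0,0,0,1,-0.2,3,0,0,0,0,1,-0.2,3,0,0,0,0,1,-0.2,3,0,0,0,0,1,-0.2,2,0,0,0,0,1,-0.2,2,0,0,0,0,1,-0.2,2,0,0,0,0,1,-0.2,2,0,0,0,0,1,-0.2,2,0,0,0,0,1,-0.2,2,0,0,0,0,1,-0.1,2,0,0,0,0,1]
}}

```text
time_s: 12.28
tool_pos: [551.6, 19.1, 25.6]
orientation: [2.129, 2.309, 0.001]
wrist_force: [1.3, -0.4, -0.6]
opening: 8.0
gripper_force: 58.7
```

{"method": "send_rows", "body": {
  "plan": [-0.2,2,0,0,0,0,1,-0.2,2,0,0,0,0,1,-0.1,2,0,0,0,0,1,-0.2,2,0,0,0,0,1]
}}

```text
time_s: 12.62
tool_pos: [551.0, 27.1, 25.7]
orientation: [2.129, 2.309, 0.001]
wrist_force: [1.9, -1.1, -0.1]
opening: 8.2
gripper_force: 58.8
```

{"method": "send_rows", "body": {
  "plan": [0.3,2,0.4,0,0,0,1,-0.1,2,0.3,0,0,0,1,-0.2,2.5,0,0,0,0,1,-0.2,2.5,0,0,0,0,1,-0.2,2.5,0,0,0,0,1,-0.2,2.5,0,0,0,0,1,-0.2,2.5,0,0,0,0,1,-0.2,2.5,0,0,0,0,1]
}}

```text
time_s: 13.28
tool_pos: [549.2, 46.4, 26.1]
orientation: [-2.129, -2.309, 0.0]
wrist_force: [0.8, -0.6, -0.3]
opening: 7.8
gripper_force: 58.7
```

{"method": "send_rows", "body": {
  "plan": [-0.2,2.5,0,0,0,0,1,-0.2,2.5,0,0,0,0,1,-0.2,2.5,0,0,0,0,1,-0.2,2.5,0,0,0,0,1]
}}

```text
time_s: 13.62
tool_pos: [548.8, 56.3, 26.2]
orientation: [2.13, 2.309, 0.0]
wrist_force: [1.9, -1.0, -0.3]
opening: 7.9
gripper_force: 58.7
```

{"method": "send_rows", "body": {
  "plan": [-0.1,2.5,0.2,0,0,0,1,-0.2,2.5,0,0,0,0,1,-0.2,2.5,0,0,0,0,1,-0.2,2.5,0,0,0,0,1,-0.2,2.5,0,0,0,0,1,-0.2,2.5,0,0,0,0,1]
}}

```text
time_s: 14.12
tool_pos: [547.5, 71.3, 26.3]
orientation: [-2.13, -2.309, 0.0]
wrist_force: [2.4, -1.0, -0.0]
opening: 7.7
gripper_force: 58.8
```

{"method": "send_rows", "body": {
  "plan": [-0.2,2.5,0,0,0,0,1,-0.2,2.5,0,0,0,0,1,-0.2,2.5,0,0,0,0,1,-0.2,2.5,0,0,0,0,1,-0.2,2.5,0,0,0,0,1,-0.2,2.5,0,0,0,0,1,-0.2,2.5,0,0,0,0,1]
}}

```text
time_s: 14.7
tool_pos: [546.2, 88.8, 26.3]
orientation: [2.13, 2.309, 0.0]
wrist_force: [2.2, -0.6, -1.4]
opening: 7.7
gripper_force: 58.8
```

{"method": "send_rows", "body": {
  "plan": [-0.1,2,0,0,0,0,1,-0.1,2,0,0,0,0,1,-0.1,2,0,0,0,0,1,0,0,0,0,0,0,1,0,0,0,0,0,0,0,0,0,0,0,0,0,0,0,0,0,0,0,0,0,0,0,0,0,0,0,0,0,0,0,0,0,0,0]
}}

```text
time_s: 15.45
tool_pos: [545.5, 94.6, 26.2]
orientation: [-2.129, -2.309, 0.001]
wrist_force: [-0.5, -0.3, -0.7]
opening: 42.3
gripper_force: 0.0
```

{"method": "send_rows", "body": {
  "plan": [0.6,-8,0,0,0,0,0,0.8,-10,0,0,0,0,0,0.8,-10,0,0,0,0,0,0.8,-10,0,0,0,0,0,0,0,0,0,0,0,0,0,0,0,0,0,0,0]
}}

```text
time_s: 15.95
tool_pos: [549.0, 55.5, 26.4]
orientation: [2.132, 2.307, 0.0]
wrist_force: [-0.1, 0.2, -0.5]
opening: 42.3
gripper_force: 0.0
```

Run:
```python
from h import *
t=cam("top"); s=cam("side"); st=env.read_state(); print(st["tool_pos"],st["opening"],st["wrist_force"])
for n,p in(("hf",(547,73,48)),("face",(544.3,111,60))): print(n,proj(t,p),proj(s,p))
a=cv2.resize(t["image"][155:215,290:370],(400,300),interpolation=cv2.INTER_CUBIC); b=cv2.resize(s["image"][165:240,275:375],(400,300),interpolation=cv2.INTER_CUBIC)
cv2.imwrite("pics/i2.png",np.hstack([a,b]))
```

```text
[548.78803105  56.40220851  26.30945632] 42.60642735502675 [ 0.42655801 -0.59223086  0.33029595]
hf (np.float64(341.70672876782174), np.float64(181.4057993275045)) (np.float64(318.8074948181097), np.float64(197.7827171537865))
face (np.float64(327.73369748498664), np.float64(181.55484436997406)) (np.float64(313.2149649446493), np.float64(201.188060671618))
```

View pics/i2.png

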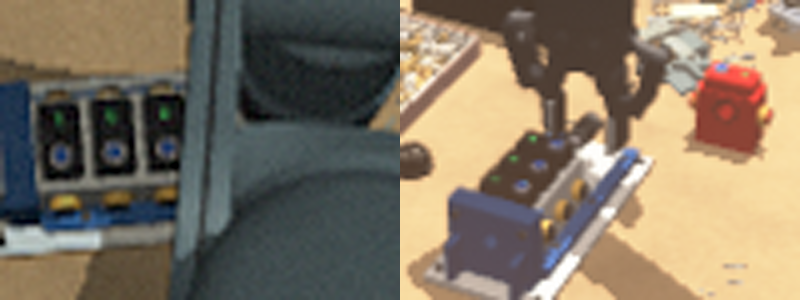

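The rod hangs in the row with its head between the fingers (side crop (590,125)), and the sections are still tight. I'll grip the head and push it home.

{"method": "send_rows", "body": {
  "plan": [0,0,-2,0,0,0,0,0,0,0,0,0,0,1,0,0,0,0,0,0,1,0,0,0,0,0,0,1,0,0,0,0,0,0,1,0,0,0,0,0,0,1,0,0,0,0,0,0,1,0,0,1,0,0,0,1,0,0,0,0,0,0,1],
  "newtons": 40
}}

```text
time_s: 16.8
tool_pos: [548.8, 56.5, 25.4]
orientation: [-2.13, -2.31, 0.0]
wrist_force: [0.5, 0.5, -0.4]
opening: 15.2
gripper_force: 38.9
```

{"method": "send_rows", "body": {
  "plan": [-0.1,1.5,0.5,0,0,0,1,-0.1,1.5,0,0,0,0,1,-0.1,1.5,0,0,0,0,1,-0.1,1.5,0,0,0,0,1,-0.1,1.5,0,0,0,0,1]
}}

```text
time_s: 17.22
tool_pos: [548.3, 64.3, 25.8]
orientation: [-2.13, -2.31, 0.0]
wrist_force: [1.1, -0.3, -1.8]
opening: 15.1
gripper_force: 39.0
```

{"method": "send_rows", "body": {
  "plan": [-0.2,2,0,0,0,0,1,-0.1,2,0,0,0,0,1,-0.2,2,0,0,0,0,1,-0.2,2,0,0,0,0,1,-0.2,2,0,0,0,0,1,-0.1,2,0,0,0,0,1]
}}

```text
time_s: 17.72
tool_pos: [547.3, 76.3, 25.8]
orientation: [-2.13, -2.31, 0.0]
wrist_force: [0.4, -0.6, -2.4]
opening: 15.4
gripper_force: 39.0
```

{"method": "send_rows", "body": {
  "plan": [-0.2,2,0,0,0,0,1,-0.1,2,0,0,0,0,1,-0.2,2,0,0,0,0,1,-0.2,2,0,0,0,0,1]
}}

```text
time_s: 18.05
tool_pos: [546.7, 84.3, 25.9]
orientation: [2.13, 2.309, 0.0]
wrist_force: [1.1, -0.1, -1.1]
opening: 15.6
gripper_force: 39.0
```

{"method": "send_rows", "body": {
  "plan": [-0.1,1.5,0,0,0,0,1,-0.1,1.5,0,0,0,0,1,-0.1,1,0,0,0,0,1,-0.1,1,0,0,0,0,1]
}}

```text
time_s: 18.38
tool_pos: [546.4, 89.1, 25.9]
orientation: [2.129, 2.309, 0.0]
wrist_force: [0.9, -0.9, -0.9]
opening: 15.5
gripper_force: 39.0
```

{"method": "send_rows", "body": {
  "plan": [-0.1,1,0,0,0,0,1,-0.1,1,0,0,0,0,1,-0.1,1,0,0,0,0,1]
}}

```text
time_s: 18.63
tool_pos: [546.1, 92.1, 25.9]
orientation: [2.13, 2.309, 0.0]
wrist_force: [1.2, -0.7, 0.0]
opening: 15.5
gripper_force: 39.1
```

{"method": "send_rows", "body": {
  "plan": [-0.1,0.8,0,0,0,0,1,-0.1,0.8,0,0,0,0,1]
}}

```text
time_s: 18.8
tool_pos: [546.0, 93.5, 25.9]
orientation: [2.129, 2.309, 0.0]
wrist_force: [1.4, -4.4, -0.6]
opening: 15.3
gripper_force: 39.1
```

{"method": "send_rows", "body": {
  "plan": [-0.1,0.8,0,0,0,0,1,0,0.8,0,0,0,0,1,0,0,0,0,0,0,1]
}}

```text
time_s: 19.05
tool_pos: [546.3, 93.7, 26.0]
orientation: [2.127, 2.308, -0.002]
wrist_force: [2.6, -8.4, -1.4]
opening: 15.4
gripper_force: 39.0
```

{"method": "send_rows", "body": {
  "plan": [0,0,0,0,0,0,0,0,0,0,0,0,0,0,0,0,0,0,0,0,0,0,0,0,0,0,0,0,0.8,-12,0,0,0,0,0,1.2,-16,0,0,0,0,0,1.2,-16,0,0,0,0,0,0.4,-6,0,0,0,0,1,0,0,4,0,0,0,1,0,0,4,0,0,0,1,0,0,0,0,0,0,1,0,0,0,0,0,0,1]
}}

```text
time_s: 20.05
tool_pos: [549.5, 45.9, 34.4]
orientation: [2.129, 2.31, 0.001]
wrist_force: [-0.3, 0.4, 0.4]
opening: -0.2
gripper_force: 0.0
```

{"method": "send_rows", "body": {
  "plan": [-0.2,3,0,0,0,0,1,-0.2,3,0,0,0,0,1,-0.2,3,0,0,0,0,1,-0.2,3,0,0,0,0,1,-0.2,2,0,0,0,0,1,-0.1,1.5,0,0,0,0,1,-0.1,1.5,0,0,0,0,1,-0.1,1.5,0,0,0,0,1]
}}

```text
time_s: 20.72
tool_pos: [547.9, 64.0, 33.8]
orientation: [-2.13, -2.31, 0.0]
wrist_force: [0.1, -0.4, 0.9]
opening: -0.1
gripper_force: 0.0
```

{"method": "send_rows", "body": {
  "plan": [-0.1,1,0,0,0,0,1,-0.1,1,0,0,0,0,1,-0.1,1,0,0,0,0,1,-0.1,1,0,0,0,0,1]
}}

```text
time_s: 21.05
tool_pos: [547.7, 67.5, 33.9]
orientation: [2.129, 2.309, -0.0]
wrist_force: [1.2, -5.7, 0.1]
opening: -0.3
gripper_force: 2.6
```

{"method": "send_rows", "body": {
  "plan": [-0.1,0.8,0,0,0,0,1,0,0.8,0,0,0,0,1]
}}

```text
time_s: 21.22
tool_pos: [548.1, 67.7, 33.9]
orientation: [2.127, 2.308, -0.002]
wrist_force: [1.3, -11.0, -0.2]
opening: -0.1
gripper_force: 5.4
```

The contact is 31.9 mm behind the face contact, which equals the head length, so the rod is home. I'll retreat and take a last look.

{"method": "send_rows", "body": {
  "plan": [0.4,-5,0,0,0,0,1,1,-15,0,0,0,0,1,2,-20,5,0,0,0,1,0,-20,30,0,0,0,1,0,-30,35,0,0,0,1,-10,-35,20,0,0,0,1,-20,-35,10,0,0,0,1,-20,-35,0,0,0,0,1,-20,-35,0,0,0,0,1,-20,-35,0,0,0,0,1,-10,-15,0,0,0,0,1,0,0,0,0,0,0,1]
}}

```text
time_s: 22.22
tool_pos: [449.0, -210.9, 130.6]
orientation: [2.135, 2.304, -0.001]
wrist_force: [0.7, 1.0, 0.3]
opening: -0.2
gripper_force: 0.0
```

Run:
```python
from h import *
t=cam("top"); s=cam("side"); st=env.read_state(); print(st["tool_pos"],st["wrist_force"])
a=cv2.resize(t["image"][155:215,270:350],(400,300),interpolation=cv2.INTER_CUBIC); b=cv2.resize(s["image"][175:250,265:365],(400,300),interpolation=cv2.INTER_CUBIC)
cv2.imwrite("pics/f.png",np.hstack([a,b]))
```

```text
[ 450.59722716 -208.02231507  130.50624808] [-0.34165422  0.79736549 -0.04001558]
```

View pics/f.png

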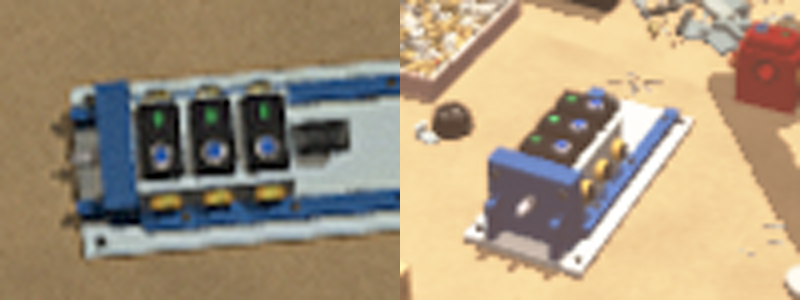

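The row is closed and upright, the head (top crop (320,137)) sits against section 3, and the tip shows behind the end plate (side crop (525,205)).

```bash
python3 -c "
from cell import env
print(env.sign_off())"
```

```text
the job is handed in; nothing more can be done
None
```

The job is handed in: the three sections are closed tight against the end plate, and the tie rod is fully home with its head against the outer section; the arm is clear, no bystander was touched, and it took about 22 s.

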